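# Find the loaded film can and hold it over the scanner

## Robot

A 7-joint arm with a two-finger parallel gripper is mounted at the origin on the work surface. World frame = base frame: x ahead of the robot, y to its left, z up, the work surface at z = 0. Lengths are in m, angles in degrees, forces in N, time in s.
With the tool pointing down it reaches from about 0.425 to 0.825 m from the base axis. Payload 3.6 kg.
Tool frame: the origin (TCP) lies on the centre line of the jaws, within the pads' length; the fingertips stand 19 mm ahead of it and the grasp point (between the pads) is the TCP (robot.tip_extent is the distance from the TCP to the fingertips, in m); z points along the fingers, y is the line along which they close (so a half turn about z gives the same grasp; the last joint's range is limited). The gripper opens to 85 mm and grips with 20 to 120 N. Pads are 22 mm wide; open, the fingers measure 114 mm over their backs; the gripper's body (76 mm by 85 mm) begins 54 mm behind the grasp point. The pads swing forward as they close: fully open they stand 13 mm farther back than shut.
Start: joints at [73.482, 35.231, -0.722, 81.555, 0.464, 63.22, -2.315], TCP at [0.168, -0.628, 0.25] pointing down, gripper open.
Joint ranges: [-178.69, 178.69], [-17.37, 117.87], [-77.05, 75.6], [15.02, 138.74], [-78.02, 258.01], [0.78, 113.62], [-162.83, 162.83]. Speed limits (degrees/s): [159.86, 159.86, 180, 180, 180, 180, 180].

## Interface

Orientations are given as a 3x3 rotation matrix whose columns are the frame's x, y, z axes.
In Python, from station import readout, eyes, robot, spotter gives the robot as it stands.
- The arm moves only by the tool move_arm, never from a script. Its argument "steps" is a list of rows, each a list of 7 numbers: the shift along the tool's x, y, z in mm, then the turn, a rotation vector about the tool's x, y, z in degrees, then the finger opening in mm, from 0 to 85.4. In form: [[x, y, z, ax, ay, az, claw], ...]. A call has 1 to 10 rows; each row shifts and turns the commanded pose from where the row before left it, along the tool's axes as they then stand; what a row does not reach is not made up. A row lasts 1/12 s, in which the tool goes at most 41.7 mm and 7.16 degrees, less where a joint would pass 70% of its speed; a pose out of reach is approached as far as the arm can. A call is refused whole if a number of a shift passes 41.7 or a number of a turn 7.16, either way. A call with a gripper value outside its range is refused whole. The fingers move at their own pace and stop on an object; "force" is the grip in N (left out, the last holds). Time passes only in rows, so rows that do not move let the fingers close. It gives the time, the measured TCP pose, the force, the opening and the grip force at its end, in the units of the state.
- readout.sense(): the state, without advancing time (a new reading comes with each control period).
- eyes.camera(name): name is "scene" or "top" or "wrist"; returns a dict with "pixels" (384x512x3 uint8, red, green, blue), "depth" (384x512 float32, m along the optical axis (not along the pixel's ray), 0 where there is no reading), "fovy" (degrees; the focal length in pixels is half the picture's height over the tangent of half this angle, whatever the lens; pixels are square), "cx", "cy" (the principal point, pixels), "R" (3x3) and "t" (3): a world point X has camera coordinates R X + t. Camera axes: x right, y down, z forward; pixel columns grow to the right and rows downward; lengths in m; the calibration is good to about 2 mm. A picture is of the moment at which its call begins.
- robot.close_job(): hands the job in; it is judged then, once.
Trained networks look in the newest picture that a camera, given by its name, has taken for a name from the list of things; names that differ only in an ending like _2 or _b are one class to them, and where a whole thing is asked for, a point or a joint stands for the part that bears it (a point fixed in the world has none). Each returns a list of dicts, best first, with "p" (0 to 1); they miss things now and then, are a little off and sometimes report something else, mostly with a low value. They report only what shows in the picture. A call takes as long as a camera call. They do not tell look-alikes from the thing itself.
- spotter.cut_out(camera, query): "region" (384x512 bool, what is visible of it) and "box" ([left, top, right, bottom] in pixels, round what is visible of it).
The state is a dict: "clock": time; "q": joint angles; "joint_vel": joint speeds; "effort": joint torques, N m; "tool_pos": TCP position; "orientation": TCP orientation; "ft_force": force on the tool from outside, world axes, zero at the start; "moment": the same for the moment, N m; "width": finger opening in m; "grasp_force": force on a finger pad.
Only numpy, scipy, OpenCV 4.12 (cv2) and the standard library are available. Lean on these libraries where they do the work, as an engineer would, in place of code of your own. Each camera call takes 0.05 s, during which the arm holds its last target. There are 200 camera calls.

## Task

Lift the black cover off the two film cans and lay it flat, handle up, in the middle of the cork mat. Then lift each of the two cans clear of the tray in turn, the first set back in the tray before the other is taken, to feel which is heavier (the loaded one); the lighter one ends standing upright in the tray again, let go, and the heavier one is held upright and still with its underside about 10 cm above the middle of the scanner's window: the program finishes while holding it there. Keep the cans upright, do not touch the scanner, and leave everything else where it is.

Things in the scene. Friction and masses are not known exactly. Their poses are not given: they have to be found in the camera images.
- cover_handle (a point): middle of the handle of the cover: a black plastic plate 80 mm (x) by 190 mm (y), 6 mm thick, with an upright wooden grip bar on its middle, 16 mm thick (x), 64 mm long (y) and 32 mm tall. It weighs about 0.16 kg and at the start lies loose across the tops of both cans, its y roughly along the tray's y. The point is 22 mm above the plate's underside and 16 mm below the bar's top; axes as given, z up.
- can_p_center (a point): one of two film cans that look exactly alike: plain aluminium cylinder 56 mm in diameter and 90 mm tall with a screw cap, closed, standing upright in the tray, the two centres about 120 mm apart along the tray's y. One weighs roughly 0.45 to 0.7 kg, the other 0.13 to 0.25 kg; which is which changes from start to start. The point is its centre, half-way up (45 mm above its underside); z is its axis, up.
- can_q_center (a point): one of two film cans that look exactly alike: plain aluminium cylinder 56 mm in diameter and 90 mm tall with a screw cap, closed, standing upright in the tray, the two centres about 120 mm apart along the tray's y. One weighs roughly 0.45 to 0.7 kg, the other 0.13 to 0.25 kg; which is which changes from start to start. The point is its centre, half-way up (45 mm above its underside); z is its axis, up.
- tray: fixed shallow white plastic tray, 120 mm (x) by 250 mm (y), walls 20 mm high and 4 mm thick, floor 4 mm thick, which holds the cans. Origin: centre of its underside, on the table; z up.
- mat: fixed flat cork mat, 220 mm (x) by 200 mm (y), 2 mm thick, empty, on one side of the table (left or right changes). Origin: centre of its underside, on the table; z up.
- scanner_window (a point): centre of the glass window on the top of the scanner, a fixed grey box 150 by 150 mm, 50 mm high, with the window (80 by 80 mm) facing up; on the other side of the table than the mat. The point is on the glass, 50 mm above the table; z up.
- scanner: the scanner as a whole; origin: centre of its underside, on the table; z up.
- cassette_a_center (a point): small film cassette, 25 mm in diameter, 47 mm tall, standing in the tray between the cans, towards the tray's -x; point 21 mm above its underside. A bystander: leave it where it is.
- cassette_b_center (a point): small film cassette, 25 mm in diameter, 47 mm tall, standing in the tray between the cans, towards the tray's +x; point 21 mm above its underside. A bystander: leave it where it is.
- cassette_c_center (a point): small film cassette, 25 mm in diameter, 47 mm tall, standing on the table at the far left; point 21 mm above its underside. A bystander: leave it where it is.
- loupe_center (a point): black magnifying loupe, 44 mm in diameter, 50 mm tall, at the far right; point half-way up. A bystander: leave it where it is.
- pot_center (a point): small black film pot with a grey lid, 34 mm in diameter, 50 mm tall, near the robot on the right; point half-way up. A bystander: leave it where it is.
- dispenser_center (a point): tape dispenser, 110 by 45 mm, 67 mm tall, near the robot on the left; point 25 mm above its underside. A bystander: leave it where it is.
There are look-alikes about, which are no part of the job. What is shaped like the part that bears cover_handle but orange or pink is not meant.

How it is judged (in metres and radians):
On the way, in this order (a step that is already met when the one before it is completed fails the run):
1. the cover lies flat, handle up, in the middle of the mat, let go (horizontal distance between cover_handle and mat below 0.05 m and z of cover_handle in the frame of mat between 0.018 and 0.03 m and angle between cover_handle's own z axis and vertical below 0.1 rad and contact force between the fingers and cover below 0.1 N), for 0.2 s.
2. the lighter can has been lifted clear of the tray floor (by 15 mm or more) in the fingers; the heavier, which may be lifted before or after, stands in the tray meanwhile (((height (world z) of can_p_center above 0.064 m and contact force between the fingers and can_p above 0.5 N and contact force between can_q and tray above 3.5 N) or (height (world z) of can_q_center above 0.064 m and contact force between the fingers and can_q above 0.5 N and contact force between can_p and tray above 3.5 N))), for 0.2 s.
3. the lighter can stands upright in the tray again, let go (((x of can_p_center in the frame of tray between -0.05 and 0.05 m and y of can_p_center in the frame of tray between -0.115 and 0.115 m and z of can_p_center in the frame of tray between 0.042 and 0.056 m and angle between can_p_center's own z axis and vertical below 0.1 rad and contact force between the fingers and can_p below 0.1 N and contact force between can_p and tray between 0.5 and 3.5 N) or (x of can_q_center in the frame of tray between -0.05 and 0.05 m and y of can_q_center in the frame of tray between -0.115 and 0.115 m and z of can_q_center in the frame of tray between 0.042 and 0.056 m and angle between can_q_center's own z axis and vertical below 0.1 rad and contact force between the fingers and can_q below 0.1 N and contact force between can_q and tray between 0.5 and 3.5 N))), for 0.2 s.
At the end, for the whole second after the job is handed in: The heavier can is held still and upright (0.15 rad), within 30 mm of the window's middle, underside 60 to 150 mm above it, carried by the fingers only. The lighter stands upright in the tray, let go. The cover lies flat, handle up, let go, within 50 mm of the mat's middle (all of step 1 and ((horizontal distance between can_p_center and scanner_window below 0.03 m and z of can_p_center in the frame of scanner_window between 0.105 and 0.195 m and angle between can_p_center's own z axis and vertical below 0.15 rad and linear speed of can_p below 0.03 m/s and contact force between the fingers and can_p above 1 N and contact force between can_p and scanner below 0.1 N and contact force between can_p and tray below 0.1 N and contact force between can_p and cover below 0.1 N and contact force between each of can_p, the fingers and can_q below 0.1 N and x of can_q_center in the frame of tray between -0.05 and 0.05 m and y of can_q_center in the frame of tray between -0.115 and 0.115 m and z of can_q_center in the frame of tray between 0.042 and 0.056 m and angle between can_q_center's own z axis and vertical below 0.1 rad and contact force between can_q and tray between 0.5 and 3.5 N) or (horizontal distance between can_q_center and scanner_window below 0.03 m and z of can_q_center in the frame of scanner_window between 0.105 and 0.195 m and angle between can_q_center's own z axis and vertical below 0.15 rad and linear speed of can_q below 0.03 m/s and contact force between the fingers and can_q above 1 N and contact force between can_q and scanner below 0.1 N and contact force between can_q and tray below 0.1 N and contact force between can_q and cover below 0.1 N and contact force between each of can_q, the fingers and can_p below 0.1 N and x of can_p_center in the frame of tray between -0.05 and 0.05 m and y of can_p_center in the frame of tray between -0.115 and 0.115 m and z of can_p_center in the frame of tray between 0.042 and 0.056 m and angle between can_p_center's own z axis and vertical below 0.1 rad and contact force between can_p and tray between 0.5 and 3.5 N))); the arm keeps its last pose, push and grip.
It fails at once if a can is tipped by more than 0.6 rad (angle between any of can_p_center, can_q_center's own z axis and vertical above 0.6 rad).
It fails at once if the scanner is touched (contact force between scanner and anything else above 1 N).
It fails at once if a bystander is moved by more than 25 mm or tipped over (distance of any of cassette_a_center, cassette_b_center, cassette_c_center, loupe_center, pot_center, dispenser_center from where it was at the start of the episode above 0.025 m or angle between any of cassette_a_center, cassette_b_center, cassette_c_center, loupe_center, pot_center, dispenser_center's own z axis and vertical above 0.5 rad).
It also fails if it takes over 72 s, if anything falls off the work surface, if the arm or the gripper's body presses on something with over 40 N, if the wrist force passes 120 N, or if a joint passes its speed limit or range.

## Working session

There is one attempt and no reset: what is moved stays moved. The work goes in short steps, Python scripts to look and compute and a tool call to move; the robot and the scene stay as the last step left them, time stands still between calls to the robot, and variables do not carry over. Pictures are saved under pics/ and viewed, at most 10 in all, crops included, and the job is handed in when it is done.

Besides the shell and the picture viewer there is one more tool, called after "Emit:" by a JSON object that holds its "method" and its "body", one argument or row to a line. move_arm: Moves the arm, as the interface text tells. Its arguments: {"type":"object","properties":{"steps":{"type":"array","items":{"type":"array","items":{"type":"number"}}},"force":{"type":"number"}},"required":["steps"]}

```bash
mkdir -p pics
cat > h.py <<'E'
import numpy as np, cv2
from station import readout, eyes, robot, spotter
def pts(c,mask=None):
    H,W=c["depth"].shape; f=H/2/np.tan(np.radians(c["fovy"])/2)
    v,u=np.mgrid[:H,:W]; d=c["depth"]
    P=np.stack([(u-c["cx"])/f*d,(v-c["cy"])/f*d,d],-1)
    X=(P-c["t"])@c["R"]; X[d==0]=np.nan
    return X
def save(c,n): cv2.imwrite("pics/"+n,c["pixels"][:,:,::-1])
E
python3 - <<'E'
from h import *
s=readout.sense(); print(s["clock"],s["tool_pos"],np.round(s["orientation"],3),s["ft_force"])
ims=[]
for cam in ["top","scene"]:
    c=eyes.camera(cam); X=pts(c); save(c,cam+".png")
    for q in ["cover_handle","can_p_center","tray","mat","scanner","scanner_window","cassette_a_center","loupe_center","pot_center","dispenser_center"]:
        for r in spotter.cut_out(cam,q)[:4]:
            P=X[r["region"]]; P=P[~np.isnan(P[:,0])]
            if len(P): print(cam,q,round(r["p"],2),r["box"],np.round(P.min(0),3),np.round(P.max(0),3),np.round(np.median(P,0),3))
E
```

```text
0.0 [ 0.16805754 -0.62714683  0.24913478] [[ 0.966  0.259 -0.001]
 [ 0.259 -0.966  0.002]
 [-0.    -0.003 -1.   ]] [-0.06804295  0.16370944 -0.21892036]
top cover_handle 0.85 [372.9, 101.3, 408.7, 163.1] [ 0.544 -0.504 -0.005] [ 0.747 -0.381  0.045] [ 0.641 -0.438  0.007]
top cover_handle 0.79 [222.7, 127.7, 288.4, 157.7] [ 0.564 -0.104  0.004] [0.656 0.09  0.138] [ 0.607 -0.005  0.101]
top cover_handle 0.74 [338.7, 252.4, 401.6, 299.3] [ 0.118 -0.454 -0.003] [ 0.255 -0.254  0.044] [ 0.188 -0.35   0.007]
top cover_handle 0.55 [123.8, 258.2, 188.1, 289.5] [ 0.156  0.234 -0.004] [0.252 0.431 0.045] [0.205 0.33  0.007]
top can_p_center 0.54 [253.7, 157.1, 262.5, 159.5] [ 0.561 -0.019  0.014] [0.577 0.004 0.054] [ 0.569 -0.006  0.048]
top tray 0.74 [220.2, 127.3, 298.7, 167.9] [ 0.546 -0.134 -0.003] [0.666 0.113 0.104] [ 0.573 -0.026  0.006]
top mat 0.7 [116.4, 147.9, 179.2, 221.8] [ 0.375  0.242 -0.008] [0.612 0.458 0.012] [0.491 0.351 0.003]
top scanner 0.96 [330.2, 178.4, 388.6, 234.0] [ 0.323 -0.411  0.001] [ 0.5   -0.229  0.059] [ 0.411 -0.317  0.049]
top scanner_window 0.72 [324.9,
[... 1878 characters left out ...]
9, 231.2, 195.7, 303.4] [ 0.328 -0.416 -0.002] [ 0.508 -0.204  0.054] [ 0.441 -0.338  0.046]
scene cassette_a_center 0.64 [180.4, 216.2, 192.5, 234.0] [ 0.347 -0.185  0.001] [ 0.38  -0.137  0.052] [ 0.369 -0.175  0.034]
scene loupe_center 0.78 [257.5, 320.4, 279.9, 350.1] [ 0.725 -0.332 -0.   ] [ 0.796 -0.239  0.096] [ 0.749 -0.29   0.046]
scene loupe_center 0.26 [110.7, 234.6, 194.8, 304.5] [ 0.324 -0.416  0.001] [ 0.508 -0.235  0.054] [ 0.441 -0.337  0.046]
scene pot_center 0.63 [179.9, 213.1, 196.4, 236.3] [ 0.293 -0.185 -0.002] [ 0.38  -0.123  0.052] [ 0.369 -0.175  0.031]
scene dispenser_center 0.62 [248.3, 161.0, 286.3, 195.5] [0.312 0.115 0.002] [0.42  0.163 0.068] [0.355 0.132 0.02 ]
```

View pics/top.png

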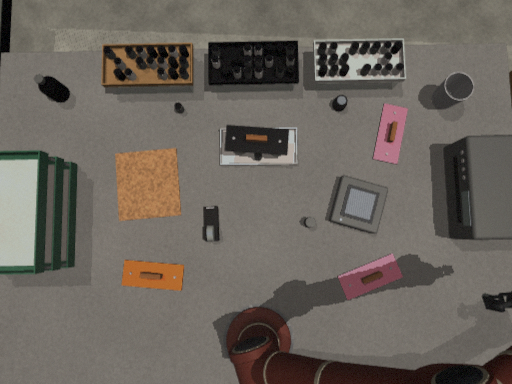

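View pics/scene.png

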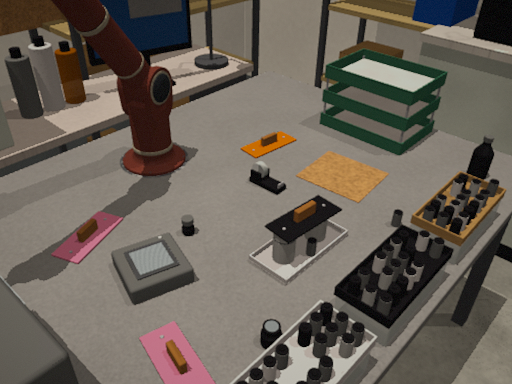

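The top view shows the black cover at (256,138) on the white tray, the mat at (148,184) and the scanner at (360,204). The orange and pink covers are the look-alikes.

Run:
```python
from h import *
c=eyes.camera("top"); X=pts(c); Z=X[...,2]; px=c["pixels"].astype(int)
def rep(n,m):
    P=X[m]; r=cv2.minAreaRect(P[:,:2].astype(np.float32)*1000); print(n,m.sum(),np.round(r[0],1),np.round(r[1],1),round(r[2],1),"med z",np.round(np.median(P[:,2]),3))
box=(X[...,0]>.5)&(X[...,0]<.7)&(abs(X[...,1])<.15)
rep("handle",box&(Z>.118)); rep("plate",box&(Z>.088)&(Z<.112)); rep("tray",box&(Z<.03)&(px.min(-1)>120))
spotter_m=spotter.cut_out("top","mat")[0]["region"]; rep("mat",spotter_m&(px[...,0]-px[...,2]>50))
b2=(X[...,0]>.28)&(X[...,0]<.55)&(X[...,1]<-.2)&(X[...,1]>-.45)
rep("scanner",b2&(Z>.04)); 
rep("win",b2&(Z>.04)&(px[...,2]>px[...,0]+8))
s=readout.sense(); print(s["q"])
```

```text
handle 130 [609.   -5.4] [59.9 16.8] 84.7 med z 0.133
plate 1498 [610.2  -5.2] [190.6  81.7] 85.0 med z 0.101
tray 889 [612.3 -11.4] [252.8 128.4] 89.0 med z 0.006
mat 4102 [501.4 349.9] [217.7 189.1] 9.5 med z nan
scanner 2279 [ 413.1 -320.5] [150.3 149.9] 72.9 med z 0.049
win 31 [ 412.1 -306.9] [ 66.9 112. ] 12.2 med z 0.051
[73.48426542 35.23393439 -0.72286094 81.55396462  0.46280554 63.21841215
 -2.31402204]
```

Emit:
{"method": "move_arm", "body": {
  "steps": [
    [0,0,0,0,0,-7,85],
    [0,0,0,0,0,-7,85],
    [0,0,0,0,0,-7,85],
    [0,0,0,0,0,-7,85],
    [0,0,0,0,0,-7,85],
    [0,0,0,0,0,-7,85],
    [0,0,0,0,0,-7,85],
    [0,0,0,0,0,-7,85],
    [0,0,0,0,0,-7,85],
    [0,0,0,0,0,-7,85]
  ],
  "force": 50
}}

```text
clock: 2.03
tool_pos: [0.1681, -0.6279, 0.2503]
orientation: [[0.081, 0.997, -0.0], [0.997, -0.081, 0.0], [-0.0, -0.0, -1.0]]
ft_force: [-0.1, -0.4, -0.3]
width: 0.0852
grasp_force: 0.0
```

Emit:
{"method": "move_arm", "body": {
  "steps": [
    [34,20,0,0,0,0,85],
    [34,20,0,0,0,0,85],
    [34,20,0,0,0,0,85],
    [34,20,0,0,0,0,85],
    [34,20,0,0,0,0,85],
    [34,20,0,0,0,0,85],
    [34,20,0,0,0,0,85],
    [34,20,0,0,0,0,85],
    [34,20,0,0,0,0,85],
    [34,20,0,0,0,0,85]
  ]
}}

```text
clock: 2.87
tool_pos: [0.3979, -0.3051, 0.2507]
orientation: [[0.088, 0.996, 0.001], [0.996, -0.088, -0.001], [-0.001, 0.001, -1.0]]
ft_force: [1.1, -0.4, -0.4]
width: 0.0849
grasp_force: 0.0
```

Emit:
{"method": "move_arm", "body": {
  "steps": [
    [35,20,4,0,0,0,85],
    [35,20,5,0,0,0,85],
    [35,20,5,0,0,0,85],
    [35,20,5,0,0,0,85],
    [35,20,5,0,0,0,85],
    [35,20,5,0,0,0,85],
    [35,20,5,0,0,0,85],
    [35,22,5,0,0,0,85],
    [37,22,5,0,0,0,85],
    [0,0,0,0,0,0,85]
  ]
}}

```text
clock: 3.7
tool_pos: [0.6103, 0.0036, 0.206]
orientation: [[0.074, 0.997, 0.004], [0.997, -0.074, 0.01], [0.01, 0.003, -1.0]]
ft_force: [0.1, 1.7, -0.3]
width: 0.0853
grasp_force: 0.0
```

Run:
```python
from h import *
s=readout.sense(); print(s["clock"],s["tool_pos"],s["q"],s["ft_force"])
c=eyes.camera("wrist"); save(c,"w1.png"); X=pts(c); Z=X[...,2]
def rep(n,m):
    P=X[m]; r=cv2.minAreaRect(P[:,:2].astype(np.float32)*1000); print(n,m.sum(),np.round(r[0],1),np.round(r[1],1),round(r[2],1),"z",np.round(np.median(P[:,2]),4))
box=(X[...,0]>.5)&(X[...,0]<.7)&(abs(X[...,1])<.15)
for r in spotter.cut_out("wrist","cover_handle")[:1]: rep("top",r["region"]&(Z>.122)&(Z<.145)&box); rep("plate",r["region"]&(Z>.09)&(Z<.11)&box)
```

```text
3.7 [0.61026991 0.00360765 0.206026  ] [ 11.56110648  35.6197876  -22.77042082  91.51486832  15.19809547
  55.70873708 -20.17176007] [ 0.13250164  1.72954277 -0.34847586]
top 1923 [611.   -5.5] [63.9 16. ] 84.6 z 0.1315
plate 20831 [610.8  -6.2] [190.4  80.2] 84.9 z 0.0997
```

View pics/w1.png

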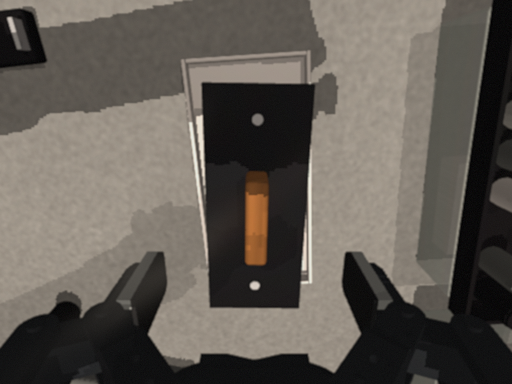

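The wrist view shows the handle at (257,218), lined up with the jaws, at (0.611, -0.006).

Emit:
{"method": "move_arm", "body": {
  "steps": [
    [0,0,20,0,0,0,85],
    [0,0,20,0,0,0,85],
    [0,0,20,0,0,0,85],
    [0,0,0,0,0,0,85],
    [0,0,0,0,0,0,85]
  ]
}}

```text
clock: 4.22
tool_pos: [0.6061, -0.0103, 0.1461]
orientation: [[0.09, 0.996, -0.002], [0.996, -0.09, -0.001], [-0.002, -0.002, -1.0]]
ft_force: [-0.1, 0.2, 0.9]
width: 0.0853
grasp_force: 0.0
```

Emit:
{"method": "move_arm", "body": {
  "steps": [
    [5,4,11,0,0,0,85],
    [0,0,11,0,0,0,60],
    [0,0,0,0,0,0,30],
    [0,0,0,0,0,0,0],
    [0,0,0,0,0,0,0],
    [0,0,0,0,0,0,0],
    [0,0,0,0,0,0,0],
    [0,0,0,0,0,0,0]
  ],
  "force": 50
}}

```text
clock: 4.88
tool_pos: [0.6118, -0.0034, 0.1252]
orientation: [[0.087, 0.996, 0.001], [0.996, -0.087, 0.0], [0.0, 0.001, -1.0]]
ft_force: [-0.1, 0.4, 1.7]
width: 0.0151
grasp_force: 49.2
```

Emit:
{"method": "move_arm", "body": {
  "steps": [
    [0,0,-4,0,0,0,0],
    [0,0,-10,0,0,0,0],
    [0,0,-15,0,0,0,0],
    [0,0,-15,0,0,0,0],
    [0,0,-15,0,0,0,0],
    [0,0,-10,0,0,0,0],
    [0,0,-6,0,0,0,0],
    [0,0,0,0,0,0,0]
  ]
}}

```text
clock: 5.55
tool_pos: [0.6122, -0.0034, 0.2012]
orientation: [[0.087, 0.996, 0.003], [0.996, -0.087, 0.0], [0.0, 0.003, -1.0]]
ft_force: [-1.1, -0.8, -0.8]
width: 0.0152
grasp_force: 48.8
```

Emit:
{"method": "move_arm", "body": {
  "steps": [
    [12,-5,0,0,0,0,0],
    [20,-9,0,0,0,0,0],
    [24,-10,0,0,0,0,0],
    [25,-11,0,0,0,0,0],
    [25,-11,0,0,0,0,0],
    [25,-11,0,0,0,0,0],
    [25,-11,0,0,0,0,0],
    [25,-11,0,0,0,0,0],
    [25,-11,0,0,0,0,0],
    [25,-11,0,0,0,0,0]
  ]
}}

```text
clock: 6.38
tool_pos: [0.5289, 0.2373, 0.1984]
orientation: [[0.086, 0.996, -0.003], [0.996, -0.086, -0.001], [-0.001, -0.003, -1.0]]
ft_force: [1.1, -0.1, -1.2]
width: 0.0151
grasp_force: 48.8
```

Emit:
{"method": "move_arm", "body": {
  "steps": [
    [25,-11,0,0,0,0,0],
    [25,-11,0,0,0,0,0],
    [25,-10,0,0,0,0,0],
    [20,-8,0,0,0,0,0],
    [12,-4,0,0,0,0,0],
    [0,0,0,0,0,0,0],
    [0,0,0,0,0,0,0],
    [0,0,0,0,0,0,0]
  ]
}}

```text
clock: 7.05
tool_pos: [0.4973, 0.3435, 0.1989]
orientation: [[0.09, 0.996, -0.0], [0.996, -0.09, -0.003], [-0.003, 0.0, -1.0]]
ft_force: [0.3, -0.3, -2.0]
width: 0.0152
grasp_force: 48.8
```

Run:
```python
from h import *
s=readout.sense(); print(s["clock"],s["tool_pos"],s["width"],s["q"])
c=eyes.camera("top"); save(c,"t2.png"); X=pts(c); px=c["pixels"].astype(int)
v,u=np.mgrid[:384,:512]
m=(px[...,0]-px[...,2]>50)&(X[...,2]<.02)&(X[...,0]>.35)&(X[...,0]<.65)&(X[...,1]>.2)&(X[...,1]<.5)
P=X[m]; r=cv2.minAreaRect(P[:,:2].astype(np.float32)*1000); print("mat",r,np.percentile(P,[1,99],axis=0))
```

```text
7.05 [0.49728638 0.34352876 0.19888783] 0.015204825776753484 [-23.72137161  35.53657619 -21.51148591  92.74001551  15.26992388
  54.75209823 -55.62376557]
mat ((497.3065185546875, 325.1724853515625), (221.760498046875, 150.3349609375), 4.342092514038086) [[ 0.39458549  0.24737883 -0.00296539]
 [ 0.60703205  0.4008      0.0090126 ]]
```

View pics/t2.png

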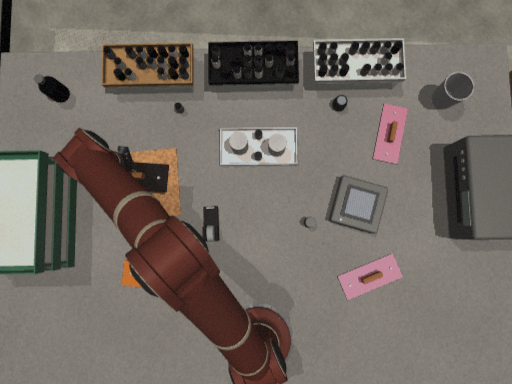

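The view shows the cover held over the mat and the two bare cans at (238,144) and (277,144).

Emit:
{"method": "move_arm", "body": {
  "steps": [
    [7,-2,20,0,0,0,0],
    [0,0,30,0,0,0,0],
    [0,0,30,0,0,0,0],
    [0,0,30,0,0,0,0],
    [0,0,25,0,0,0,0],
    [0,0,15,0,0,0,0],
    [0,0,8,0,0,0,0],
    [0,0,4,0,0,0,0],
    [0,0,0,0,0,0,0],
    [0,0,0,0,0,0,0]
  ]
}}

```text
clock: 7.93
tool_pos: [0.4961, 0.3531, 0.0386]
orientation: [[0.088, 0.996, 0.002], [0.996, -0.088, 0.001], [0.001, 0.002, -1.0]]
ft_force: [-0.1, 0.2, -0.8]
width: 0.015
grasp_force: 48.9
```

Run:
```python
from h import *
c=eyes.camera("top"); X=pts(c); Z=X[...,2]
b=(X[...,0]>.5)&(X[...,0]<.72)&(abs(X[...,1])<.16)
n,l,st,ce=cv2.connectedComponentsWithStats((b&(Z>.08)).astype(np.uint8))
for i in range(1,n):
    if st[i,4]>50:
        P=X[l==i]; print("can",st[i,4],cv2.minEnclosingCircle(P[:,:2].astype(np.float32)*1000),np.median(P,0))
n,l,st,ce=cv2.connectedComponentsWithStats((b&(Z>.035)&(Z<.06)).astype(np.uint8))
for i in range(1,n):
    if st[i,4]>8: print("cass",st[i,4],np.round(np.median(X[l==i],0),3))
```

```text
can 270 ((609.16943359375, 51.583553314208984), 28.124298095703125) [0.6085017  0.05035942 0.09499754]
can 269 ((601.7958984375, -67.66837310791016), 28.134929656982422) [ 0.60019424 -0.06799538  0.09489748]
cass 50 [ 0.64  -0.011  0.049]
cass 29 [0.585 0.047 0.047]
cass 22 [ 0.576 -0.063  0.048]
cass 52 [ 0.572 -0.008  0.05 ]
```

Emit:
{"method": "move_arm", "body": {
  "steps": [
    [0,0,2,0,0,0,0],
    [0,0,2,0,0,0,0],
    [0,0,1,0,0,0,0],
    [0,0,0,0,0,0,0]
  ]
}}

```text
clock: 8.32
tool_pos: [0.4954, 0.3532, 0.0332]
orientation: [[0.087, 0.996, 0.001], [0.996, -0.087, 0.0], [0.0, 0.001, -1.0]]
ft_force: [-0.9, 0.4, 1.8]
width: 0.0151
grasp_force: 49.2
```

Emit:
{"method": "move_arm", "body": {
  "steps": [
    [0,0,0,0,0,0,50],
    [0,0,0,0,0,0,50],
    [0,0,0,0,0,0,50],
    [0,0,-10,0,0,0,50],
    [0,0,-25,0,0,0,85],
    [0,0,-35,0,0,0,85],
    [0,0,-35,0,0,0,85],
    [0,0,-30,0,0,0,85],
    [0,0,-20,0,0,0,85],
    [0,0,0,0,0,0,85]
  ]
}}

```text
clock: 9.15
tool_pos: [0.4972, 0.3554, 0.1939]
orientation: [[0.087, 0.996, 0.009], [0.996, -0.087, 0.007], [0.008, 0.008, -1.0]]
ft_force: [0.8, 0.6, 0.4]
width: 0.085
grasp_force: 0.0
```

Run:
```python
from h import *
s=readout.sense(); print(s["clock"],s["tool_pos"],s["width"])
c=eyes.camera("wrist"); X=pts(c); Z=X[...,2]
P=X[(Z>.03)&(Z<.045)&(abs(X[...,0]-.495)<.06)&(abs(X[...,1]-.35)<.06)]
print(len(P),cv2.minAreaRect(P[:,:2].astype(np.float32)*1000), np.median(P[:,2]))
px=c["pixels"].astype(int); m=(px[...,0]-px[...,2]>50)&(Z<.02)&(abs(X[...,0]-.495)<.15)&(abs(X[...,1]-.35)<.15)
print("mat",np.percentile(X[m],[1,99],axis=0))
```

```text
9.15 [0.49719368 0.35538043 0.19389653] 0.08495477591425322
1089 ((494.29827880859375, 351.7104187011719), (62.480159759521484, 15.396665573120117), 85.09342956542969) 0.03945096068718906
mat [[ 3.83229284e-01  2.48969908e-01 -2.41486133e-04]
 [ 6.05021861e-01  4.52024217e-01  3.90107709e-03]]
```

Emit:
{"method": "move_arm", "body": {
  "steps": [
    [-20,10,0,0,0,0,85],
    [-31,15,0,0,0,0,85],
    [-35,16,0,0,0,0,85],
    [-35,16,0,0,0,0,85],
    [-35,17,0,0,0,0,85],
    [-35,17,0,0,0,0,85],
    [-35,17,0,0,0,0,85],
    [-35,17,0,0,0,0,85],
    [-30,14,0,0,0,0,85],
    [0,0,0,0,0,0,85]
  ]
}}

```text
clock: 10.03
tool_pos: [0.61, 0.039, 0.1856]
orientation: [[0.102, 0.995, -0.001], [0.995, -0.102, -0.009], [-0.009, -0.0, -1.0]]
ft_force: [0.5, -0.9, -0.1]
width: 0.0848
grasp_force: 0.0
```

Emit:
{"method": "move_arm", "body": {
  "steps": [
    [0,0,20,0,0,0,85],
    [0,0,20,0,0,0,85],
    [0,0,10,0,0,0,85],
    [0,0,0,0,0,0,85],
    [0,0,0,0,0,0,85]
  ]
}}

```text
clock: 10.45
tool_pos: [0.6076, 0.0513, 0.1368]
orientation: [[0.086, 0.996, -0.002], [0.996, -0.086, -0.0], [-0.0, -0.002, -1.0]]
ft_force: [-0.1, -0.1, 0.3]
width: 0.085
grasp_force: 0.0
```

Emit:
{"method": "move_arm", "body": {
  "steps": [
    [0,1,15,0,0,0,85],
    [0,0,20,0,0,0,85],
    [0,0,20,0,0,0,85],
    [0,0,12,0,0,0,85],
    [0,0,8,0,0,0,85],
    [0,0,0,0,0,0,85],
    [0,0,0,0,0,0,85]
  ]
}}

```text
clock: 11.03
tool_pos: [0.6097, 0.0512, 0.0631]
orientation: [[0.087, 0.996, 0.001], [0.996, -0.087, 0.0], [0.0, 0.001, -1.0]]
ft_force: [0.3, -1.2, -0.5]
width: 0.0851
grasp_force: 0.0
```

Emit:
{"method": "move_arm", "body": {
  "steps": [
    [0,0,0,0,0,0,65],
    [0,0,0,0,0,0,60],
    [0,0,0,0,0,0,54],
    [0,0,0,0,0,0,40],
    [0,0,0,0,0,0,40],
    [0,0,0,0,0,0,40],
    [0,0,0,0,0,0,40],
    [0,0,0,0,0,0,40]
  ],
  "force": 60
}}

```text
clock: 11.7
tool_pos: [0.6102, 0.0511, 0.064]
orientation: [[0.087, 0.996, 0.003], [0.996, -0.087, 0.0], [0.001, 0.003, -1.0]]
ft_force: [0.4, -0.3, 5.6]
width: 0.0549
grasp_force: 62.5
```

Emit:
{"method": "move_arm", "body": {
  "steps": [
    [0,0,-3,0,0,0,40],
    [0,0,-8,0,0,0,40],
    [0,0,-10,0,0,0,40],
    [0,0,-10,0,0,0,40],
    [0,0,-6,0,0,0,40],
    [0,0,-3,0,0,0,40],
    [0,0,0,0,0,0,40],
    [0,0,0,0,0,0,40],
    [0,0,0,0,0,0,40],
    [0,0,0,0,0,0,40]
  ]
}}

```text
clock: 12.53
tool_pos: [0.6088, 0.0508, 0.102]
orientation: [[0.087, 0.996, -0.001], [0.996, -0.087, -0.0], [-0.0, -0.001, -1.0]]
ft_force: [-0.1, -0.7, -1.8]
width: 0.055
grasp_force: 63.6
```

Emit:
{"method": "move_arm", "body": {
  "steps": [
    [0,0,0,0,0,0,40],
    [0,0,0,0,0,0,40],
    [0,0,0,0,0,0,40]
  ]
}}

```text
clock: 12.78
tool_pos: [0.6091, 0.0509, 0.1023]
orientation: [[0.087, 0.996, -0.0], [0.996, -0.087, 0.0], [-0.0, -0.0, -1.0]]
ft_force: [-0.2, -0.2, -2.4]
width: 0.055
grasp_force: 63.6
```

About 2 N, so this one is probably the lighter can. I'll set it back in the tray.

Emit:
{"method": "move_arm", "body": {
  "steps": [
    [0,0,8,0,0,0,40],
    [0,0,11,0,0,0,40],
    [0,0,10,0,0,0,40],
    [0,0,5,0,0,0,40],
    [0,0,3,0,0,0,40],
    [0,0,2,0,0,0,40],
    [0,0,0,0,0,0,40],
    [0,0,0,0,0,0,40]
  ]
}}

```text
clock: 13.45
tool_pos: [0.6086, 0.0508, 0.064]
orientation: [[0.087, 0.996, -0.001], [0.996, -0.087, -0.001], [-0.001, -0.001, -1.0]]
ft_force: [-2.8, -0.4, 5.3]
width: 0.0548
grasp_force: 63.9
```

Emit:
{"method": "move_arm", "body": {
  "steps": [
    [0,0,0,0,0,0,60],
    [0,0,0,0,0,0,70],
    [0,0,0,0,0,0,85],
    [0,0,0,0,0,0,85],
    [0,0,0,0,0,0,85],
    [0,0,0,0,0,0,85]
  ]
}}

```text
clock: 13.95
tool_pos: [0.6093, 0.051, 0.0635]
orientation: [[0.087, 0.996, 0.0], [0.996, -0.087, 0.0], [0.0, 0.0, -1.0]]
ft_force: [0.2, -0.5, 0.0]
width: 0.0853
grasp_force: 0.0
```

Emit:
{"method": "move_arm", "body": {
  "steps": [
    [0,0,-15,0,0,0,85],
    [0,0,-25,0,0,0,85],
    [0,0,-25,0,0,0,85],
    [0,0,-15,0,0,0,85],
    [-20,0,0,0,0,0,85],
    [-35,1,0,0,0,0,85],
    [-35,1,0,0,0,0,85],
    [-20,1,0,0,0,0,85],
    [-9,0,0,0,0,0,85],
    [0,0,0,0,0,0,85]
  ]
}}

```text
clock: 14.78
tool_pos: [0.6015, -0.0712, 0.1433]
orientation: [[0.092, 0.996, -0.0], [0.996, -0.092, -0.002], [-0.002, -0.0, -1.0]]
ft_force: [0.1, -0.2, -1.0]
width: 0.085
grasp_force: 0.0
```

Run:
```python
from h import *
s=readout.sense(); print(s["clock"],s["tool_pos"])
c=eyes.camera("scene"); X=pts(c); Z=X[...,2]
c=eyes.camera("wrist"); X=pts(c); Z=X[...,2]; save(c,"w2.png")
b=(X[...,0]>.5)&(X[...,0]<.72)&(abs(X[...,1])<.16)
n,l,st,ce=cv2.connectedComponentsWithStats((b&(Z>.088)&(Z<.1)).astype(np.uint8))
for i in range(1,n):
    if st[i,4]>50:
        P=X[l==i]; print("can",st[i,4],cv2.minEnclosingCircle(P[:,:2].astype(np.float32)*1000),np.median(P,0))
```

```text
14.7833 [ 0.60150463 -0.07123489  0.14325994]
can 6325 ((608.3109130859375, 49.715152740478516), 27.804006576538086) [0.60748507 0.04171306 0.0940009 ]
can 5933 ((602.8609008789062, -68.66120147705078), 28.20928955078125) [ 0.60320908 -0.06604364  0.09393636]
```

View pics/w2.png

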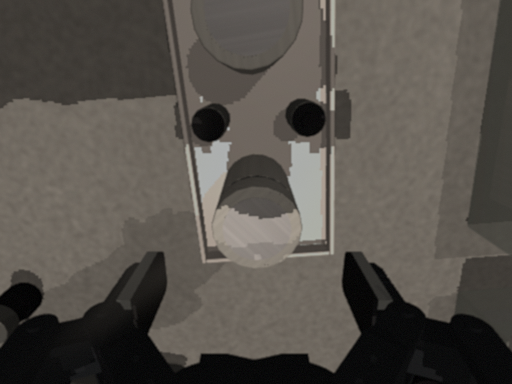

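The wrist view shows the second can at (257,225) centred between the jaws, and the first standing back in the tray at the top.

Emit:
{"method": "move_arm", "body": {
  "steps": [
    [0,0,15,0,0,0,85],
    [0,0,20,0,0,0,85],
    [0,0,20,0,0,0,85],
    [0,0,15,0,0,0,85],
    [0,0,10,0,0,0,85],
    [0,0,0,0,0,0,85],
    [0,0,0,0,0,0,85]
  ]
}}

```text
clock: 15.47
tool_pos: [0.6021, -0.0658, 0.0635]
orientation: [[0.085, 0.996, -0.0], [0.996, -0.085, 0.001], [0.001, -0.0, -1.0]]
ft_force: [0.2, 0.7, 0.4]
width: 0.0852
grasp_force: 0.0
```

Emit:
{"method": "move_arm", "body": {
  "steps": [
    [0,0,0,0,0,0,65],
    [0,0,0,0,0,0,60],
    [0,0,0,0,0,0,54],
    [0,0,0,0,0,0,40],
    [0,0,0,0,0,0,40],
    [0,0,0,0,0,0,40],
    [0,0,0,0,0,0,40],
    [0,0,0,0,0,0,40]
  ],
  "force": 80
}}

```text
clock: 16.13
tool_pos: [0.603, -0.0677, 0.0652]
orientation: [[0.087, 0.996, 0.003], [0.996, -0.087, 0.0], [0.0, 0.003, -1.0]]
ft_force: [0.1, 0.8, 5.5]
width: 0.0551
grasp_force: 83.2
```

Emit:
{"method": "move_arm", "body": {
  "steps": [
    [0,0,-3,0,0,0,40],
    [0,0,-8,0,0,0,40],
    [0,0,-10,0,0,0,40],
    [0,0,-10,0,0,0,40],
    [0,0,-6,0,0,0,40],
    [0,0,-3,0,0,0,40],
    [0,0,0,0,0,0,40],
    [0,0,0,0,0,0,40],
    [0,0,0,0,0,0,40],
    [0,0,0,0,0,0,40]
  ]
}}

```text
clock: 16.97
tool_pos: [0.6014, -0.0679, 0.103]
orientation: [[0.087, 0.996, -0.001], [0.996, -0.087, 0.0], [-0.0, -0.001, -1.0]]
ft_force: [0.2, -0.2, -6.7]
width: 0.0542
grasp_force: 85.3
```

The second can weighs about 6.6 N, so it is the heavier one. Next I'll raise it and carry it to the scanner.

Emit:
{"method": "move_arm", "body": {
  "steps": [
    [0,0,-8,0,0,0,40],
    [0,0,-15,0,0,0,40],
    [0,0,-20,0,0,0,40],
    [0,0,-20,0,0,0,40],
    [0,0,-20,0,0,0,40],
    [0,0,-14,0,0,0,40],
    [0,0,-10,0,0,0,40],
    [0,0,0,0,0,0,40]
  ]
}}

```text
clock: 17.63
tool_pos: [0.6032, -0.0676, 0.2133]
orientation: [[0.087, 0.996, 0.005], [0.996, -0.087, -0.0], [0.0, 0.005, -1.0]]
ft_force: [0.7, -0.0, -5.1]
width: 0.0545
grasp_force: 85.6
```

Emit:
{"method": "move_arm", "body": {
  "steps": [
    [-6,-4,0,0,0,0,40],
    [-12,-8,0,0,0,0,40],
    [-18,-11,0,0,0,0,40],
    [-20,-12,0,0,0,0,40],
    [-20,-12,0,0,0,0,40],
    [-20,-12,0,0,0,0,40],
    [-20,-12,0,0,0,0,40],
    [-20,-12,0,0,0,0,40],
    [-20,-12,0,0,0,0,40],
    [-20,-13,0,0,0,0,40]
  ]
}}

```text
clock: 18.47
tool_pos: [0.4759, -0.2357, 0.2092]
orientation: [[0.089, 0.996, -0.004], [0.996, -0.089, 0.0], [0.0, -0.004, -1.0]]
ft_force: [-0.4, 0.4, -5.8]
width: 0.0546
grasp_force: 85.6
```

Emit:
{"method": "move_arm", "body": {
  "steps": [
    [-20,-13,0,0,0,0,40],
    [-20,-13,0,0,0,0,40],
    [-20,-13,0,0,0,0,40],
    [-16,-10,0,0,0,0,40],
    [-10,-6,0,0,0,0,40],
    [-5,-3,0,0,0,0,40],
    [0,0,0,0,0,0,40],
    [0,0,0,0,0,0,40],
    [0,0,0,0,0,0,40]
  ]
}}

```text
clock: 19.22
tool_pos: [0.4143, -0.3178, 0.2105]
orientation: [[0.084, 0.996, 0.001], [0.996, -0.084, 0.001], [0.001, 0.001, -1.0]]
ft_force: [0.6, -0.4, -5.0]
width: 0.0547
grasp_force: 85.6
```

Run:
```python
from h import *
s=readout.sense(); print(s["clock"],s["tool_pos"],s["ft_force"],s["width"])
c=eyes.camera("scene"); save(c,"s3.png"); X=pts(c); px=c["pixels"]
for r in spotter.cut_out("scene","can_p_center"):
    P=X[r["region"]]; P=P[~np.isnan(P[:,0])]; print(round(r["p"],2),r["box"],np.percentile(P,[2,50,98],axis=0).round(3).tolist())
c=eyes.camera("top"); X=pts(c); Z=X[...,2]
P=X[(abs(X[...,0]-.61)<.06)&(abs(X[...,1]-.05)<.06)&(Z>.08)&(Z<.11)]; print("light",cv2.minEnclosingCircle(P[:,:2].astype(np.float32)))
P=X[(abs(X[...,0]-.494)<.06)&(abs(X[...,1]-.35)<.06)&(Z>.03)]; print("cover",cv2.minAreaRect(P[:,:2].astype(np.float32)))
```

```text
19.2167 [ 0.41428512 -0.3177581   0.21050718] [ 0.59761466 -0.41401625 -5.04404593] 0.05473233700357043
0.68 [128.6, 184.4, 159.8, 232.4] [[0.398, -0.348, 0.153], [0.43, -0.339, 0.197], [0.442, -0.311, 0.24]]
0.51 [252.6, 220.0, 346.4, 284.8] [[0.551, -0.138, 0.001], [0.617, -0.05, 0.005], [0.671, 0.11, 0.021]]
light ((0.6074010133743286, 0.05045059695839882), 0.02848980203270912)
cover ((0.49373432993888855, 0.35046496987342834), (0.06377436965703964, 0.01590520329773426), 86.28560638427734)
```

View pics/s3.png

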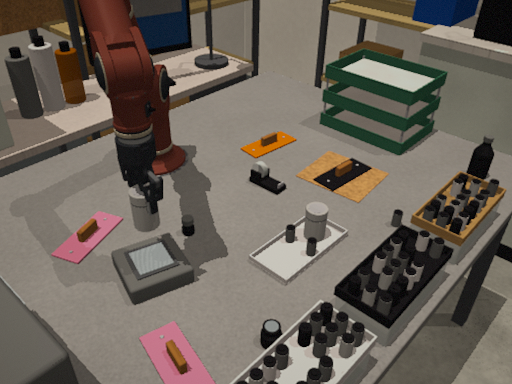

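The scene shows the heavier can held at (145,208) above the scanner, the lighter one at (316,220) in the tray and the cover on the mat at (342,175). I'll let it settle, then hand in.

Emit:
{"method": "move_arm", "body": {
  "steps": [
    [0,0,0,0,0,0,40],
    [0,0,0,0,0,0,40],
    [0,0,0,0,0,0,40],
    [0,0,0,0,0,0,40],
    [0,0,0,0,0,0,40],
    [0,0,0,0,0,0,40]
  ]
}}

```text
clock: 19.87
tool_pos: [0.4132, -0.3194, 0.2105]
orientation: [[0.087, 0.996, -0.0], [0.996, -0.087, 0.0], [0.0, -0.0, -1.0]]
ft_force: [0.1, -0.5, -4.7]
width: 0.0546
grasp_force: 85.6
```

```bash
python3 -c "
from h import *
print(robot.close_job())"
```

```text
the job is handed in; nothing more can be done
None
```

I handed the job in at about 20 s, and no verdict came back: the cover lies on the mat, the lighter can (about 2 N) stands let go in the tray, and the heavier (about 5–6.5 N) is held still about 10 cm above the scanner window.

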